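# Air-release one casting mould

## Task

The cast in the lowest (and widest) of the three strapped plaster moulds on this table is ready to come loose: with the fingertips, gently press down the steel air-release plunger on top of that mould, most of the way or fully, and keep it down for about one second. Then let it spring back up and withdraw the hand about 15 cm clear of it. Do not touch the other two moulds, and do not shift or lift the mould, the wooden stoppers or anything else on the table.

Things in the scene. Friction and masses are not known exactly. Their poses are not given: they have to be found in the camera images.
- low_mould: the LOWEST and widest of the three moulds, the one to work on: round cream plaster casting mould, 160 mm in diameter and 100 mm high, about 2 kg, two dark straps round it, loose on the table. Origin: centre of its underside, z up. On its flat top, 100 mm up, stand the steel air-release plunger (34 mm from the axis towards the mould's own -x) and a loose wooden stopper over the pour mouth (about 36 mm from the axis towards +x)
- low_plunger_top (a point): centre of the top face of the low mould's air-release plunger: a plain round steel cap 26 mm wide and 8 mm thick on a 12 mm stem, in a dark collar 36 mm wide and 10 mm high. At rest its top is 30 mm above the mould's flat top; it goes straight down 10 mm
- low_plunger (a joint): how far the low mould's plunger is pressed down (m): 0 released, 0.010 at its stop; springs back by itself; it starts to move at about 1.5 N and is fully down at about 5 N
- low_stopper: turned wooden stopper with a small knob, 32 mm wide, 30 mm high, standing loose on top of the low mould; not the plunger, leave it alone. Origin: centre of its underside
- middle_mould: to be left alone: round cream plaster casting mould, 140 mm in diameter and 135 mm high, about 2 kg, two dark straps round it, loose on the table. Origin: centre of its underside, z up. On its flat top, 135 mm up, stand the steel air-release plunger (34 mm from the axis towards the mould's own -x) and a loose wooden stopper over the pour mouth (about 36 mm from the axis towards +x)
- middle_plunger_top (a point): centre of the top face of the middle mould's air-release plunger: a plain round steel cap 26 mm wide and 8 mm thick on a 12 mm stem, in a dark collar 36 mm wide and 10 mm high. At rest its top is 30 mm above the mould's flat top; it goes straight down 10 mm
- middle_plunger (a joint): how far the middle mould's plunger is pressed down (m): 0 released, 0.010 at its stop; springs back by itself; it starts to move at about 1.5 N and is fully down at about 5 N
- middle_stopper: turned wooden stopper with a small knob, 32 mm wide, 30 mm high, standing loose on top of the middle mould; not the plunger, leave it alone. Origin: centre of its underside
- tall_mould: to be left alone: round cream plaster casting mould, 120 mm in diameter and 170 mm high, about 2 kg, two dark straps round it, loose on the table. Origin: centre of its underside, z up. On its flat top, 170 mm up, stand the steel air-release plunger (34 mm from the axis towards the mould's own -x) and a loose wooden stopper over the pour mouth (about 36 mm from the axis towards +x)
- tall_plunger_top (a point): centre of the top face of the tall mould's air-release plunger: a plain round steel cap 26 mm wide and 8 mm thick on a 12 mm stem, in a dark collar 36 mm wide and 10 mm high. At rest its top is 30 mm above the mould's flat top; it goes straight down 10 mm
- tall_plunger (a joint): how far the tall mould's plunger is pressed down (m): 0 released, 0.010 at its stop; springs back by itself; it starts to move at about 1.5 N and is fully down at about 5 N
- tall_stopper: turned wooden stopper with a small knob, 32 mm wide, 30 mm high, standing loose on top of the tall mould; not the plunger, leave it alone. Origin: centre of its underside
- clay_pot: loose bystander: small round terracotta pot, 72 mm wide, 62 mm high. Origin: centre of its underside
- glaze_jar: loose bystander: small jar with a black cap, 56 mm wide, 75 mm high. Origin: centre of its underside
- clay_cup: loose bystander: open terracotta cup, 70 mm wide at the rim, 55 mm high, beyond the moulds. Origin: centre of its underside

How it is judged:
By the outcome, as a careful person would: the job done as asked, in the order asked, and still so for the second after the job is handed in, with the robot touching nothing.
It also fails if it takes over 32 s, if anything falls off the work surface, if the arm or the gripper's body presses on something with over 40 N, if the wrist force passes 120 N, or if a joint passes its speed limit or range.

## Robot

A 7-joint arm with a two-finger parallel gripper is mounted at the origin on the work surface. World frame = base frame: x ahead of the robot, y to its left, z up, the work surface at z = 0. Lengths are in m, angles in rad, forces in N, time in s.
With the tool pointing down it reaches from about 0.4 to 0.85 m from the base axis. Payload 10.4 kg.
Tool frame: the origin (TCP) lies at the very end of the fingers, on their centre line; the grasp point (between the pads) lies r.grasp_offset behind it (r.grasp_offset is the distance from the TCP to the grasp point, in m); z points along the fingers, y is the direction in which the jaws open and shut (so a half turn about z gives the same grasp; the last joint's range is limited). The gripper opens to 87 mm and grips with 3 to 60 N. Pads are 19 mm wide; open, the fingers measure 117 mm over their backs; the gripper's body (75 mm by 190 mm) begins 51 mm behind the grasp point.
Start: joints at [1.323, 0.332, -0.065, 1.46, 0.022, 1.35, -0.088], TCP at [0.139, -0.609, 0.223] pointing down, gripper open.
Joint ranges: [-2.6, 2.6], [-0.5, 2.12], [-1.47, 1.34], [0.16, 2.42], [-1.27, 4.41], [0.06, 2.06], [-2.6, 2.6]. Speed limits (rad/s): [2.22, 2.22, 2.79, 2.79, 3.14, 3.14, 3.14].

## Interface

Orientations are given as a unit quaternion [x, y, z, w].
In Python, from bench import read_state, cams, job, r gives the robot as it stands. The module is installed in compiled form; this text tells all that it offers.
- The arm moves only by the tool arm_command, never from a script. Its argument "increments" is a list of rows, each an object of numbers: "gripper": the opening in per cent of the stroke, from 0 (shut) to 100 (fully open); "dx", "dy", "dz": the shift along the tool's x, y, z in m; "spin": the turn about the tool's z in degrees. In form: [{"gripper": .., "dx": .., "dy": .., "dz": .., "spin": ..}, ...]. A call has exactly 8 rows; each row shifts and turns the commanded pose from where the row before left it, along the tool's axes as they then stand; what a row does not reach is not made up. A row lasts 1/8 s, in which the tool goes at most 62.5 mm and 10.7 degrees, less where a joint would pass 70% of its speed; a pose out of reach is approached as far as the arm can. A call with a gripper value outside its range is refused whole. The fingers move at their own pace and stop on an object; "grip_force" is the grip in N (left out, the last holds). Time passes only in rows, so rows that do not move let the fingers close, or fill a call up. It gives the time, the measured TCP pose, the force and the opening at its end, in the units of the state.
- read_state(): the state, without advancing time (a new reading comes with each control period).
- cams.camera(name): name is "scene" or "top"; returns the picture (480x640x3 uint8, red, green, blue); there is no depth.
- cams.camera_info(name): a dict with "K" (3x3 intrinsics, pixels), "k1" (the pictures are not rectified: a ray, as slopes to the right and down, at radius r is drawn at 1 + k1 r^2 times it, then the intrinsics apply), "rvec" (rotation vector, rad) and "tvec" (3), from world to camera coordinates, as OpenCV has them. Camera axes: x right, y down, z forward; pixel columns grow to the right and rows downward; lengths in m; the calibration is good to about 2 mm. A picture is of the moment at which its call begins. camera_info takes no time and is no camera call.
- job.close_job(): hands the job in, once; it reports no verdict.
The state is a dict: "time": time; "joint_positions": joint angles; "joint_vel": joint speeds; "joint_torque": joint torques, N m; "ee_pos": TCP position; "eef_rot": TCP orientation; "ft_force": force on the tool from outside, world axes, zero at the start; "torque": the same for the moment, N m; "width": finger opening in m.
Only numpy, scipy, OpenCV 4.12 (cv2) and the standard library are available. Lean on these libraries where they do the work, as an engineer would, in place of code of your own. Each camera call takes 0.05 s, during which the arm holds its last target.

## Working session

There is one attempt and no reset: what is moved stays moved. The work goes in short steps, Python scripts to look and compute and a tool call to move; the robot and the scene stay as the last step left them, time stands still between calls to the robot, and variables do not carry over. Pictures are saved under pics/ and viewed, and the job is handed in when it is done.

Besides the shell and the picture viewer there is one more tool, called after ">>>" by a JSON object that holds its "op" and its "data". arm_command: Moves the arm, as the interface text tells. Its arguments: {"type":"object","properties":{"increments":{"type":"array","items":{"type":"object","properties":{"gripper":{"type":"number"},"dx":{"type":"number"},"dy":{"type":"number"},"dz":{"type":"number"},"spin":{"type":"number"}}}},"grip_force":{"type":"number"}},"required":["increments"]}

```bash
mkdir -p pics; python3 - <<'E'
from bench import read_state, cams, r
import cv2
s=read_state();print({k:s[k] for k in('time','ee_pos','eef_rot','ft_force','width')},r.grasp_offset)
for n in('scene','top'):
    im=cams.camera(n);cv2.imwrite(f'pics/{n}0.png',im[:,:,::-1]);print(cams.camera_info(n))
E
```

```text
{'time': 0.0, 'ee_pos': array([ 0.1392141 , -0.60890104,  0.22174633]), 'eef_rot': array([ 9.93689548e-01,  1.12163142e-01, -1.07993895e-04, -7.07438090e-04]), 'ft_force': array([ 0.28191458, -0.13061701,  0.36133582]), 'width': 0.08669024894873134} 0.0187
{'K': array([[446.87534885,   0.        , 312.94828494],
       [  0.        , 446.87534885, 226.31759753],
       [  0.        ,   0.        ,   1.        ]]), 'k1': -0.05906884390769055, 'rvec': array([ 1.32971294,  2.05058701, -1.04134739]), 'tvec': array([ 0.21780108, -0.19481762,  1.24734488])}
{'K': array([[456.74550194,   0.        , 329.48571795],
       [  0.        , 456.74550194, 235.09551561],
       [  0.        ,   0.        ,   1.        ]]), 'k1': -0.11188825068299571, 'rvec': array([ 2.09541696, -2.13107439,  0.20096837]), 'tvec': array([0.03872042, 0.57096634, 0.99674989])}
```

View pics/scene0.png

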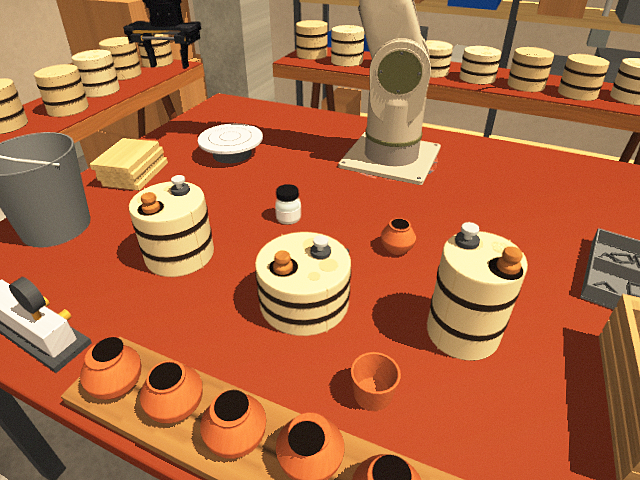

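View pics/top0.png

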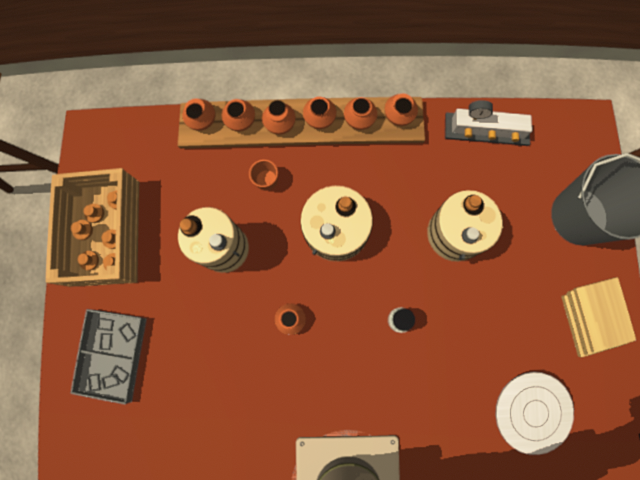

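The low, wide mould is the centre one. Its plunger is at about (320,243) in the scene view and (327,231) in the top view. The middle mould is to its left in the scene view and the tall one to its right. I'll zoom in on the cap.

```bash
cat > h.py <<'E'
import numpy as np, cv2
from bench import cams
def ray(n,u,v):
    i=cams.camera_info(n);K=i['K'];d=np.array([i['k1'],0,0,0.])
    p=cv2.undistortPoints(np.array([[[u,v]]],float),K,d)[0,0]
    R=cv2.Rodrigues(i['rvec'])[0];return -R.T@i['tvec'],R.T@np.array([p[0],p[1],1])
def onz(n,u,v,z):
    c,d=ray(n,u,v);return c+d*(z-c[2])/d[2]
def tri(a,b):
    A=np.zeros((3,3));B=np.zeros(3)
    for c,d in(a,b):
        d=d/np.linalg.norm(d);P=np.eye(3)-np.outer(d,d);A+=P;B+=P@c
    return np.linalg.solve(A,B)
def proj(n,p):
    i=cams.camera_info(n);return cv2.projectPoints(np.array([p],float),i['rvec'],i['tvec'],i['K'],np.array([i['k1'],0,0,0.]))[0][0,0]
E
python3 - <<'E'
import cv2,numpy as np
a=cv2.imread('pics/scene0.png')[220:280,260:350]; b=cv2.imread('pics/top0.png')[180:270,290:385]
f=lambda x:cv2.resize(x,(400,400*x.shape[0]//x.shape[1]),interpolation=cv2.INTER_NEAREST)
a,b=f(a),f(b);H=max(len(a),len(b));c=np.zeros((H,800,3),np.uint8);c[:len(a),:400]=a;c[:len(b),400:]=b
cv2.imwrite('pics/z0.png',c)
from h import *
for n,m in(('scene',cv2.imread('pics/scene0.png')),('top',cv2.imread('pics/top0.png'))):
    x=m.astype(int);g=((x.max(2)-x.min(2))<30)&(x.min(2)>110)
    k,l,st,ce=cv2.connectedComponentsWithStats(g.astype(np.uint8))
    for i in range(1,k):
        if 15<st[i,4]<600: print(n,st[i],ce[i])
E
```

```text
scene [  0 135  39  25 411] [ 20.1946472  146.99513382]
scene [  0 156  20   4  26] [  9.34615385 157.57692308]
scene [  7 162  36  13 166] [ 22.06626506 167.3313253 ]
scene [172 175  12   7  61] [177.59016393 178.04918033]
scene [284 200  16   8  68] [292.89705882 204.08823529]
scene [463 223  16   9 111] [470.63063063 226.90990991]
scene [314 236  14   8  93] [320.76344086 239.43010753]
scene [596 245  12   9  31] [601.41935484 248.67741935]
scene [589 271   8   6  21] [592.42857143 273.9047619 ]
scene [590 273  16  11  46] [597.58695652 277.7826087 ]
scene [605 273  22  23 112] [616.08928571 283.84821429]
top [452 113   6  18  49] [454.         121.75510204]
top [477 115  19   7  50] [488.76 119.04]
top [581 184   5  13  17] [582.35294118 190.17647059]
top [587 197  19  32 342] [596.75438596 212.1871345 ]
top [391 309  10  22  31] [393.80645161 320.        ]
top [100 320  11   8  76] [104.68421053 323.72368421]
top [123 326  10  13  74] [127.27027027 332.01351351]
top [103 335   6  13  75] [105.46666667 340.93333333]
top [115 369  11  11  66] [120.1969697  373.89393939]
top [ 91 376   7  13  72] [ 94.11111111 381.98611111]
top [105 377  12   9  71] [110.         381.07042254]
top [ 96 379  33  19 270] [116.02592593 389.9962963 ]
top [ 86 380   3  11  18] [ 86.94444444 386.27777778]
top [502 390  16   8  54] [508.57407407 393.40740741]
top [528 445  28   9  59] [542.81355932 449.6440678 ]
```

View pics/z0.png

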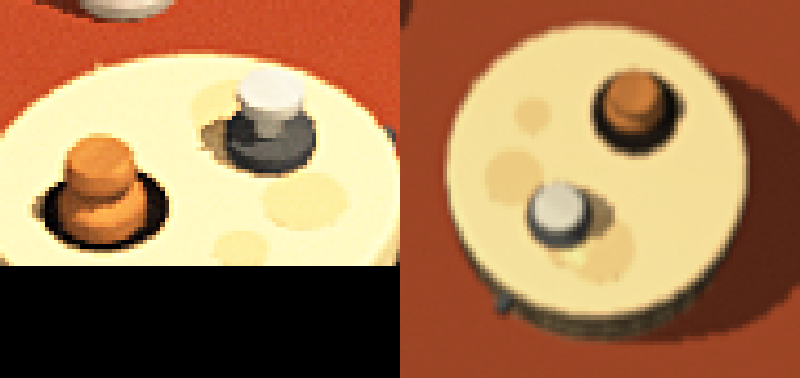

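The zoom shows the steel cap's top face centred at about (321.0,238.5) in scene and (327.2,229.0) in top. The stopper is about 70 mm away from it.

```bash
python3 - <<'E'
from h import *
import numpy as np
s=ray('scene',320.8,238.6);t=ray('top',327.2,229.)
print(tri(s,t),onz('scene',320.8,238.6,.13),onz('top',327.2,229.,.13))
im=cv2.imread('pics/top0.png').astype(int)
# cap/mould via masks
g=((im.max(2)-im.min(2))<45)&(im.min(2)>100)
g[:, :310]=0;g[:,345:]=0;g[:215]=0;g[245:]=0
v,u=np.nonzero(g);print('cap',u.min(),u.max(),v.min(),v.max(),u.mean(),v.mean(),len(u));p=onz('top',u.mean(),v.mean(),.13);print(p)
st=onz('top',100*0+290+635/4.21-400/4.21,180+88/4.21,.13);print('stopper knob',st)
# mould top disc
m=((im[:,:,2]>190)&(im[:,:,1]>170)).astype(np.uint8);m[:, :295]=0;m[:,380:]=0;m[:180]=0;m[265:]=0
c=max(cv2.findContours(m,0,1)[0],key=cv2.contourArea);h=cv2.convexHull(c);e=cv2.fitEllipse(h);print(e);print('mould',onz('top',*e[0],.1))
for nm,u,v,z in(('midplunger',471,235,.165),('tallpl',217,241,.2),('jar',402,320,.075),('pot',289,319,.062),('cup',264,173,.055)):print(nm,onz('top',u,v,z))
E
```

```text
[0.57018215 0.03399377 0.12929891] [0.57078925 0.03509505 0.13      ] [0.57031281 0.03326693 0.13      ]
cap 321 332 224 234 326.8181818181818 229.03636363636363 110
[0.5702477  0.03408889 0.13      ]
stopper knob [ 0.63215282 -0.00820012  0.13      ]
((335.86004638671875, 220.04615783691406), (68.48706817626953, 70.26860809326172), 89.00318908691406)
mould [0.59679171 0.01405101 0.1       ]
midplunger [ 0.54475472 -0.26626917  0.165     ]
tallpl [0.5347782  0.25335338 0.2       ]
jar [ 0.37491706 -0.12725173  0.075     ]
pot [0.38165372 0.12218235 0.062     ]
cup [0.72612916 0.18323477 0.055     ]
```

Both views agree: the plunger top is at (0.570, 0.034, 0.130). I'll shut the gripper, rise, then traverse.

>>> {"op": "arm_command", "data": {"increments": [{"gripper": 0, "dz": -0.04}, {"gripper": 0, "dz": -0.04}, {"gripper": 0, "dx": 0.028, "dy": -0.027, "dz": -0.02}, {"gripper": 0, "dx": 0.028, "dy": -0.027}, {"gripper": 0, "dx": 0.028, "dy": -0.027}, {"gripper": 0, "dx": 0.028, "dy": -0.027}, {"gripper": 0, "dx": 0.028, "dy": -0.027}, {"gripper": 0, "dx": 0.028, "dy": -0.027}], "grip_force": 10}}

```text
validation failed for argument at $.in...
```

>>> {"op": "arm_command", "data": {"increments": [{"gripper": 0, "dx": 0.028, "dy": -0.027}, {"gripper": 0, "dx": 0.028, "dy": -0.027}, {"gripper": 0, "dx": 0.028, "dy": -0.027}, {"gripper": 0, "dx": 0.028, "dy": -0.027}, {"gripper": 0, "dx": 0.028, "dy": -0.027}, {"gripper": 0, "dx": 0.028, "dy": -0.027}, {"gripper": 0, "dx": 0.028, "dy": -0.027}, {"gripper": 0, "dx": 0.028, "dy": -0.027}]}}

```text
validation failed for argument at $.in...
```

>>> {"op": "arm_command", "data": {"increments": [{"gripper": 0, "dx": 0, "dy": 0, "dz": -0.04, "spin": 0}, {"gripper": 0, "dx": 0, "dy": 0, "dz": -0.04, "spin": 0}, {"gripper": 0, "dx": 0.028, "dy": -0.027, "dz": -0.02, "spin": 0}, {"gripper": 0, "dx": 0.028, "dy": -0.027, "dz": 0, "spin": 0}, {"gripper": 0, "dx": 0.028, "dy": -0.027, "dz": 0, "spin": 0}, {"gripper": 0, "dx": 0.028, "dy": -0.027, "dz": 0, "spin": 0}, {"gripper": 0, "dx": 0.028, "dy": -0.027, "dz": 0, "spin": 0}, {"gripper": 0, "dx": 0.028, "dy": -0.027, "dz": 0, "spin": 0}], "grip_force": 10}}

```text
time: 1.1
ee_pos: [0.2675, -0.4126, 0.3223]
eef_rot: [0.994, 0.112, -0.0, -0.0]
ft_force: [1.2, 0.2, 0.5]
width: 0.0149
```

>>> {"op": "arm_command", "data": {"increments": [{"gripper": 0, "dx": 0.03, "dy": -0.028, "dz": 0, "spin": 0}, {"gripper": 0, "dx": 0.03, "dy": -0.028, "dz": 0, "spin": 0}, {"gripper": 0, "dx": 0.03, "dy": -0.028, "dz": 0, "spin": 0}, {"gripper": 0, "dx": 0.03, "dy": -0.028, "dz": 0, "spin": 0}, {"gripper": 0, "dx": 0.03, "dy": -0.028, "dz": 0, "spin": 0}, {"gripper": 0, "dx": 0.03, "dy": -0.028, "dz": 0, "spin": 0}, {"gripper": 0, "dx": 0.03, "dy": -0.028, "dz": 0, "spin": 0}, {"gripper": 0, "dx": 0.03, "dy": -0.028, "dz": 0, "spin": 0}]}}

```text
time: 2.1
ee_pos: [0.4514, -0.1409, 0.3223]
eef_rot: [0.994, 0.112, -0.0, 0.0]
ft_force: [0.1, 0.5, 0.5]
width: 0.0009
```

>>> {"op": "arm_command", "data": {"increments": [{"gripper": 0, "dx": 0.03, "dy": -0.028, "dz": 0, "spin": 0}, {"gripper": 0, "dx": 0.03, "dy": -0.028, "dz": 0, "spin": 0}, {"gripper": 0, "dx": 0.03, "dy": -0.028, "dz": 0, "spin": 0}, {"gripper": 0, "dx": 0.03, "dy": -0.028, "dz": 0, "spin": 0}, {"gripper": 0, "dx": 0.03, "dy": -0.028, "dz": 0.02, "spin": 0}, {"gripper": 0, "dx": 0, "dy": 0, "dz": 0.03, "spin": 0}, {"gripper": 0, "dx": 0, "dy": 0, "dz": 0.03, "spin": 0}, {"gripper": 0, "dx": 0, "dy": 0, "dz": 0, "spin": 0}]}}

```text
time: 3.1
ee_pos: [0.5648, 0.0275, 0.2404]
eef_rot: [0.994, 0.112, -0.002, -0.0]
ft_force: [0.4, 0.5, 0.9]
width: 0.0006
```

>>> {"op": "arm_command", "data": {"increments": [{"gripper": 0, "dx": 0.007, "dy": -0.0055, "dz": 0.02, "spin": 0}, {"gripper": 0, "dx": 0, "dy": 0, "dz": 0.02, "spin": 0}, {"gripper": 0, "dx": 0, "dy": 0, "dz": 0.02, "spin": 0}, {"gripper": 0, "dx": 0, "dy": 0, "dz": 0.015, "spin": 0}, {"gripper": 0, "dx": 0, "dy": 0, "dz": 0.013, "spin": 0}, {"gripper": 0, "dx": 0, "dy": 0, "dz": 0, "spin": 0}, {"gripper": 0, "dx": 0, "dy": 0, "dz": 0, "spin": 0}, {"gripper": 0, "dx": 0, "dy": 0, "dz": 0, "spin": 0}]}}

```text
time: 4.1
ee_pos: [0.5721, 0.0348, 0.1552]
eef_rot: [0.994, 0.112, 0.001, 0.0]
ft_force: [-0.3, 0.3, 0.1]
width: 0.0007
```

```bash
python3 - <<'E'
from h import *
from bench import read_state
import numpy as np
s=read_state();print(s['ee_pos'],s['ft_force'],s['time'])
f=lambda x:cv2.resize(x[:,:,::-1],(400,400),interpolation=cv2.INTER_NEAREST)
a=cams.camera('scene');b=cams.camera('top')
cv2.imwrite('pics/z1.png',np.hstack([f(a[170:290,260:380]),f(b[170:290,270:390])]))
print(proj('scene',s['ee_pos']),proj('top',s['ee_pos']))
E
```

```text
[0.5720521  0.03481789 0.15523202] [-0.29823442  0.31714524  0.14685009] 4.1
[320.34163201 226.76878621] [326.26570947 225.67565463]
```

View pics/z1.png

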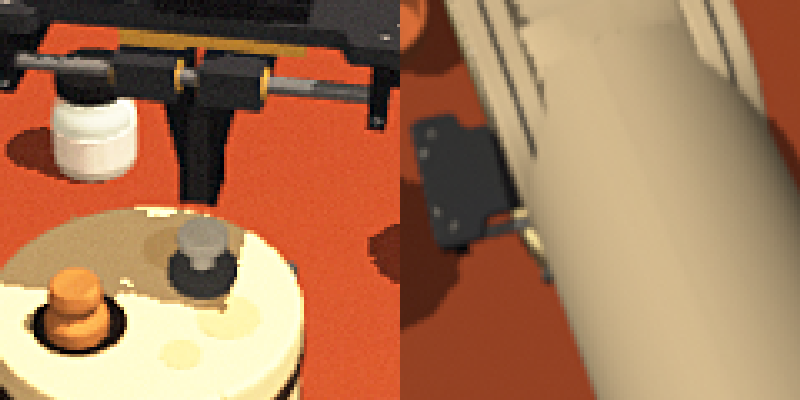

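The scene view shows the closed tips (198,200 in the crop) right over the cap (204,235). The arm hides the cap in the top view. I'll descend gently, watching the force.

>>> {"op": "arm_command", "data": {"increments": [{"gripper": 0, "dx": -0.0015, "dy": 0, "dz": 0.006, "spin": 0}, {"gripper": 0, "dx": 0, "dy": 0, "dz": 0.006, "spin": 0}, {"gripper": 0, "dx": 0, "dy": 0, "dz": 0.005, "spin": 0}, {"gripper": 0, "dx": 0, "dy": 0, "dz": 0.004, "spin": 0}, {"gripper": 0, "dx": 0, "dy": 0, "dz": 0.002, "spin": 0}, {"gripper": 0, "dx": 0, "dy": 0, "dz": 0.002, "spin": 0}, {"gripper": 0, "dx": 0, "dy": 0, "dz": 0.001, "spin": 0}, {"gripper": 0, "dx": 0, "dy": 0, "dz": 0.001, "spin": 0}]}}

```text
time: 5.2
ee_pos: [0.5702, 0.0345, 0.1277]
eef_rot: [0.994, 0.112, 0.0, 0.0]
ft_force: [-2.1, -0.3, 2.5]
width: 0.0006
```

Contact: 2.5 N at z=0.1277, about 2–3 mm in. Pressing on.

>>> {"op": "arm_command", "data": {"increments": [{"gripper": 0, "dx": 0, "dy": 0, "dz": 0.002, "spin": 0}, {"gripper": 0, "dx": 0, "dy": 0, "dz": 0.002, "spin": 0}, {"gripper": 0, "dx": 0, "dy": 0, "dz": 0.001, "spin": 0}, {"gripper": 0, "dx": 0, "dy": 0, "dz": 0.001, "spin": 0}, {"gripper": 0, "dx": 0, "dy": 0, "dz": 0.0005, "spin": 0}, {"gripper": 0, "dx": 0, "dy": 0, "dz": 0, "spin": 0}, {"gripper": 0, "dx": 0, "dy": 0, "dz": 0, "spin": 0}, {"gripper": 0, "dx": 0, "dy": 0, "dz": 0, "spin": 0}]}}

```text
time: 6.2
ee_pos: [0.5703, 0.0345, 0.1211]
eef_rot: [0.994, 0.112, 0.0, 0.0]
ft_force: [-0.8, -0.7, 4.4]
width: 0.0003
```

4.4 N, about 9 mm down and held for roughly 0.45 s. I'll finish the hold, then rise.

>>> {"op": "arm_command", "data": {"increments": [{"gripper": 0, "dx": 0, "dy": 0, "dz": 0, "spin": 0}, {"gripper": 0, "dx": 0, "dy": 0, "dz": 0, "spin": 0}, {"gripper": 0, "dx": 0, "dy": 0, "dz": 0, "spin": 0}, {"gripper": 0, "dx": 0, "dy": 0, "dz": 0, "spin": 0}, {"gripper": 0, "dx": 0, "dy": 0, "dz": 0, "spin": 0}, {"gripper": 0, "dx": 0, "dy": 0, "dz": -0.004, "spin": 0}, {"gripper": 0, "dx": 0, "dy": 0, "dz": -0.006, "spin": 0}, {"gripper": 0, "dx": 0, "dy": 0, "dz": -0.01, "spin": 0}]}}

```text
time: 7.2
ee_pos: [0.5698, 0.0342, 0.1411]
eef_rot: [0.994, 0.112, -0.001, 0.0]
ft_force: [-0.1, -0.1, -0.8]
width: 0.0004
```

>>> {"op": "arm_command", "data": {"increments": [{"gripper": 0, "dx": 0, "dy": 0, "dz": -0.015, "spin": 0}, {"gripper": 0, "dx": 0, "dy": 0, "dz": -0.025, "spin": 0}, {"gripper": 0, "dx": 0, "dy": 0, "dz": -0.03, "spin": 0}, {"gripper": 0, "dx": 0, "dy": 0, "dz": -0.03, "spin": 0}, {"gripper": 0, "dx": 0, "dy": 0, "dz": -0.025, "spin": 0}, {"gripper": 0, "dx": 0, "dy": 0, "dz": -0.015, "spin": 0}, {"gripper": 0, "dx": 0, "dy": 0, "dz": 0, "spin": 0}, {"gripper": 0, "dx": 0, "dy": 0, "dz": 0, "spin": 0}]}}

```text
time: 8.2
ee_pos: [0.5698, 0.0343, 0.2801]
eef_rot: [0.994, 0.112, -0.001, -0.0]
ft_force: [0.0, 0.6, -0.4]
width: 0.0002
```

```bash
python3 - <<'E'
from h import *
from bench import read_state
s=read_state();print(s['ee_pos'],s['ft_force'],s['time'])
a=cams.camera('scene')[:,:,::-1];o=cv2.imread('pics/scene0.png')
cv2.imwrite('pics/s2.png',a)
f=lambda x:cv2.resize(x[220:335,245:360],(400,400),interpolation=cv2.INTER_NEAREST)
cv2.imwrite('pics/z2.png',np.hstack([f(o),f(a)]))
E
```

```text
[0.56978595 0.03431624 0.28005005] [ 0.03512383  0.60932638 -0.39788606] 8.2
```

View pics/s2.png

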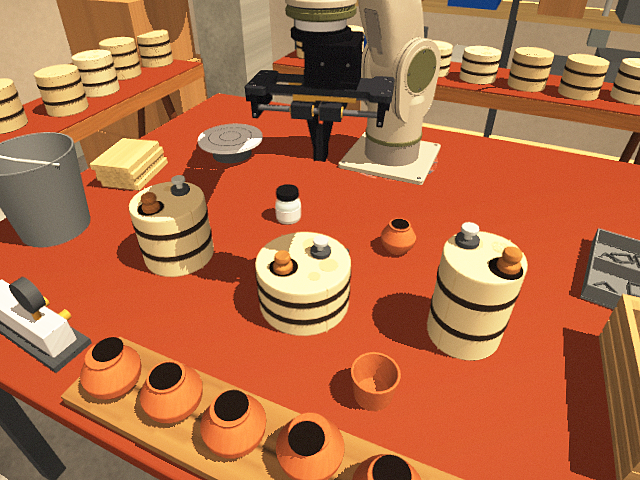

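View pics/z2.png

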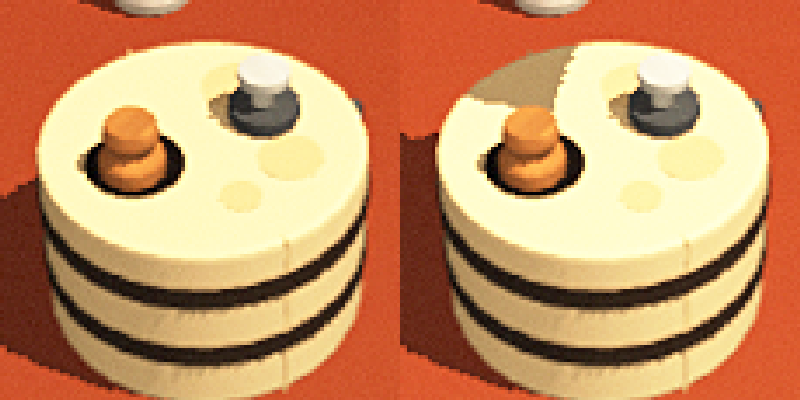

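The plunger is back up, and the mould and stopper sit exactly as before (cap at about (320,240) in both pictures). I'll go up another 2 cm so the hand is safely past 15 cm, then hand in.

>>> {"op": "arm_command", "data": {"increments": [{"gripper": 0, "dx": 0, "dy": 0, "dz": -0.01, "spin": 0}, {"gripper": 0, "dx": 0, "dy": 0, "dz": -0.01, "spin": 0}, {"gripper": 0, "dx": 0, "dy": 0, "dz": 0, "spin": 0}, {"gripper": 0, "dx": 0, "dy": 0, "dz": 0, "spin": 0}, {"gripper": 0, "dx": 0, "dy": 0, "dz": 0, "spin": 0}, {"gripper": 0, "dx": 0, "dy": 0, "dz": 0, "spin": 0}, {"gripper": 0, "dx": 0, "dy": 0, "dz": 0, "spin": 0}, {"gripper": 0, "dx": 0, "dy": 0, "dz": 0, "spin": 0}]}}

```text
time: 9.25
ee_pos: [0.5702, 0.0345, 0.301]
eef_rot: [0.994, 0.112, -0.0, 0.0]
ft_force: [0.1, -0.0, -0.3]
width: 0.0006
```

```bash
python3 -c "
from bench import job;print(job.close_job())"
```

```text
the job is handed in; nothing more can be done
None
```

I pressed the low mould's plunger straight down with the closed fingertips, about 9 mm of its 10 mm travel by my estimate, at about 4.4 N. I held it for roughly one second, then let it spring back. The hand was raised to about 17 cm above the plunger, and the job was handed in at 9.25 s.

- **Press depth:** this is worked out from the fingertip height and the force reading. I could not measure the plunger itself, and the arm hid it from the top camera during the press.
- **After the release:** a scene picture taken with the hand about 15 cm up showed the plunger fully up. The low mould and its stopper looked unmoved next to the first picture. The other moulds and loose objects also looked in place, though I only checked those by eye.
- **Forces:** the force was near zero once clear and never above about 5 N in any reading.
- **Failed calls:** the first two move calls were refused because rows left out some fields; the arm did not move. No checks disagreed.

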